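Set out the manicure table

ROBOT

A 6-joint arm with a two-finger parallel gripper is mounted at the origin on the work surface; the furniture and walls round the work are solid. World frame = base frame: x ahead of the robot, y to its left, z up, the work surface at z = 0. Lengths are in m, angles in rad, forces in N, time in s.
With the tool pointing down it reaches from about 0.35 to 0.725 m from the base axis. Payload 6 kg.
Tool frame: the origin (TCP) lies between the finger pads; the fingertips stand 17 mm ahead of it and the grasp point (between the pads) lies 2 mm behind it; z points along the fingers, y is the direction in which the jaws open and shut (so a half turn about z gives the same grasp; the last joint's range is limited). The gripper opens to 85 mm and grips with 20 to 120 N. Pads are 22 mm wide; open, the fingers measure 114 mm over their backs; the gripper's body (76 mm by 85 mm) begins 54 mm behind the grasp point. The pads swing forward as they close: fully open they stand 13 mm farther back than shut.
Start: joints at [1.608, 0.04, 0.085, 0, -1.615, -0.334], TCP at [0.175, 0.574, 0.213] pointing down, gripper open.
Joint ranges: [-2.56, 2.56], [-1.29, 2.01], [-1.08, 1.49], [-3.29, 1.98], [-2.81, -0.18], [-2.99, 2.99]. Speed limits (rad/s): [2.57, 2.57, 3.01, 3.14, 3.14, 3.14].

INTERFACE

Orientations are given as [roll, pitch, yaw] about the fixed x, y, z axes, in that order (R = Rz(yaw) Ry(pitch) Rx(roll)).
In Python, from station import env gives the robot as it stands. Calls block until the motion is done:
- env.goto(position, orientation): joint-space move of the TCP to a pose.
- env.movel(position, speed=0.15, rot=None): straight line of the TCP; rot=None keeps the orientation; speed is the mean speed in m/s.
- env.movej(angles): joint-space move.
- env.command_gripper(opening, effort=None): finger opening in m; effort is the grip in N (None keeps the last); returns when the fingers have stopped.
- env.dwell(seconds).
- env.ik(position, orientation): joint angles nearest the present ones, or None.
- env.get_state(): the state.
- env.camera(name): name is "scene" or "top"; returns (picture, depth): 480x640x3 uint8, red, green, blue; 480x640 float32, m along the optical axis (not along the pixel's ray), 0 where there is no reading.
- env.calibration(name): a dict with "fovy" (degrees; the focal length in pixels is half the picture's height over the tangent of half this angle, whatever the lens; pixels are square), "cx", "cy" (the principal point, pixels), "camera_from_world" (4x4, takes a point from world to camera coordinates). Camera axes: x right, y up, looking along -z (the intrinsics and any distortion apply to the point x, -y, -z); pixel columns grow to the right and rows downward; lengths in m; the calibration is good to about 2 mm. A picture is of the moment at which its call begins. calibration takes no time and is no camera call.
A pose or a line that the arm cannot do raises env.IKError and nothing moves.
- env.finish_job(): hands the job in, once; it reports no verdict.
Trained networks look in the newest picture that a camera, given by its name, has taken for a name from the list of things; names that differ only in an ending like _2 or _b are one class to them, and where a whole thing is asked for, a point or a joint stands for the part that bears it (a point fixed in the world has none). Each returns a list of dicts, best first, with "score" (0 to 1); they miss things now and then, are a little off and sometimes report something else, mostly with a low value. They report only what shows in the picture. A call takes as long as a camera call. They do not tell look-alikes from the thing itself.
- env.spot_in(label, camera): "box" ([left, top, right, bottom] in pixels, round what is visible of it).
- env.masks_of(label, camera): "mask" (480x640 bool, what is visible of it) and "box" ([left, top, right, bottom] in pixels, round what is visible of it).
The state is a dict: "time_s": time; "joint_positions": joint angles; "joint_velocities": joint speeds; "joint_torque": joint torques, N m; "ee_pos": TCP position; "eef_rot": TCP orientation; "wrist_force": force on the tool from outside, world axes, zero at the start; "torque": the same for the moment, N m; "grip_width": finger opening in m.
Only numpy, scipy, OpenCV 4.12 (cv2) and the standard library are available. Lean on these libraries where they do the work, as an engineer would, in place of code of your own. Each camera call takes 0.05 s, during which the arm holds its last target.

TASK

Set out the table for the next manicure: stand the dial timer centrally on the lid of the cream pot, the pink polish midway between the pot and the brown bottle, the red polish directly in front of the pink one, and the blue polish directly in front of the brown bottle, all upright. In front means on the robot's side, square to the front edge of the desk, with a clear gap of about 3 cm. Do not shift the pot, the brown bottle, the black roll or the ring of tape.

Things in the scene. Friction and masses are not known exactly. Their poses are not given: they have to be found in the camera images.
- timer_mid (a point): The dial timer: a round white drum, 62 mm across and 44 mm high over its small blue centre knob, flat underneath; its base is 62 mm across up to 22 mm, its dial (which does not turn) 58 mm across from 22 to 34 mm, the knob 13 mm across above that; 90 g. The point is on its axis, 22 mm above its underside.
- red_polish_mid (a point): Red polish: a square glass nail-polish bottle, 26 x 26 mm and 38 mm high, with a round black cap 16 mm across on top (from 40 to 76 mm up); 76 mm tall in all, 45 g, upright. The point is on its axis, half-way up (38 mm above its underside). Starts at any yaw.
- blue_polish_mid (a point): Blue polish: a square glass nail-polish bottle, 26 x 26 mm and 38 mm high, with a round black cap 16 mm across on top (from 40 to 76 mm up); 76 mm tall in all, 45 g, upright. The point is on its axis, half-way up (38 mm above its underside). Starts at any yaw.
- pink_polish_mid (a point): Pink polish: a square glass nail-polish bottle, 26 x 26 mm and 38 mm high, with a round white cap 16 mm across on top (from 40 to 76 mm up); 76 mm tall in all, 45 g, upright. The point is on its axis, half-way up (38 mm above its underside). Starts at any yaw.
- cream_pot: The cream pot: a low round pot, 91 mm across and 44 mm high, white and grey with a pale blue label on its flat lid, 0.2 kg, loose. Origin at the centre of its underside. It stays where it starts; the lid does not open. Its x axis always points straight away from the robot (square to the desk's front edge), y to the left. Its centre is 165 to 175 mm left or right of the brown bottle's, and within 10 mm as far out.
- brown_bottle: The brown bottle: a round amber bottle with a white cap, 48 mm across and 84 mm high, 0.1 kg, loose. Origin at the centre of its underside. It stays where it starts; axes as for the pot. (In the way: a fixed grey-white steriliser box, 170 mm high, fills x 0.26 to 0.48 m and y -0.16 to 0.14 m; the polishes start to the right of it and behind it. A blue-capped gel bottle, 166 mm high, stands at its back left corner, x 0.57, y 0.065.)
- strap_roll: Bystander: a black roll of strap, 43 mm across and 38 mm high, standing on end; origin at the centre of its underside. Leave it alone.
- tape_roll: Bystander: a ring of tan tape lying flat, 98 mm across and 25 mm high; origin at the centre of its underside. Leave it alone.
Things that resemble listed ones, but are neither listed nor needed, are in the scene too. Leave any yellow look-alike of the part that bears blue_polish_mid alone.

How it is judged:
By the outcome, as a careful person would: the job done as asked, in the order asked, and still so for the second after the job is handed in, with the robot touching nothing.
It also fails if it takes over 106 s, if anything falls off the work surface, if the arm or the gripper's body presses on something with over 40 N, if the wrist force passes 120 N, or if a joint passes its speed limit or range.

## Working session

There is one attempt and no reset: what is moved stays moved. The work goes in short steps, each a Python script; the robot and the scene stay as the last script left them, time stands still between calls to the robot, and variables do not carry over. Pictures are saved under pics/ and viewed, and the job is handed in when it is done.

```bash
ls; mkdir -p pics; python3 - <<'E'
from station import env
import cv2,numpy as np
for c in("scene","top"):
    p,d=env.camera(c); cv2.imwrite(f"pics/{c}0.png",p[:,:,::-1]); np.savez(f"{c}0.npz",p=p,d=d)
    k=env.calibration(c); print(c,k)
    for l in("timer_mid","red_polish_mid","cream_pot","brown_bottle","strap_roll","tape_roll"):
        print(l,[(np.round(r["box"]).astype(int).tolist(),round(r["score"],2)) for r in env.spot_in(l,c)])
print(env.get_state())
E
```

```text
pics
scene {'fovy': 45.04184667481946, 'cx': 319.5639671952532, 'cy': 239.10020273226414, 'camera_from_world': array([[ 9.62435551e-01, -2.71509120e-01, -7.79864386e-04,
        -3.97452409e-01],
       [ 1.51448746e-01,  5.34461569e-01,  8.31513144e-01,
        -1.70049544e-01],
       [-2.25346594e-01, -8.00395920e-01,  5.55504531e-01,
        -1.23888723e+00],
       [ 0.00000000e+00,  0.00000000e+00,  0.00000000e+00,
         1.00000000e+00]])}
timer_mid []
red_polish_mid [([425, 322, 440, 354], 0.88)]
cream_pot [([299, 177, 329, 194], 0.84)]
brown_bottle [([329, 196, 344, 214], 0.71)]
strap_roll []
tape_roll [([239, 178, 275, 202], 0.94)]
top {'fovy': 53.10322495402273, 'cx': 323.09422272863094, 'cy': 238.4460340096223, 'camera_from_world': array([[-0.02495429, -0.99968637,  0.00210888,  0.10546931],
       [ 0.97957939, -0.02403128,  0.19961644, -0.46484644],
       [-0.19950316,  0.0070471 ,  0.97987184, -1.05159249],
       [ 0.        ,  0.        ,  0.        ,  1.        ]])}
timer_mid [([226, 283, 256, 311], 0.93)]
red_polish_mid [([466, 184, 480, 201], 0.78)]
cream_pot [([168, 204, 211, 246], 0.61)]
brown_bottle [([250, 212, 276, 237], 0.91), ([167, 205, 216, 244], 0.47)]
strap_roll [([272, 301, 290, 318], 0.73)]
tape_roll []
{'time_s': 0.7, 'joint_positions': array([ 1.60765356e+00,  4.01730018e-02,  8.47914656e-02, -6.01155341e-06,
       -1.61549651e+00, -3.33693332e-01]), 'joint_velocities': array([ 0.00062977, -0.00095152,  0.0010765 ,  0.0007002 , -0.00019383,
        0.00148377]), 'joint_torque': array([-2.69189350e-04, -3.67818475e+01,  3.47377002e+01,  6.93193942e+00,
       -9.37171098e-04, -1.41270274e-05]), 'ee_pos': array([0.17547538, 0.57373806, 0.21337063]), 'eef_rot': array([ 3.14151347e+00, -2.10916849e-05, -2.96835833e-01]), 'wrist_force': array([-0.36797855,  1.13478751, -0.3370928 ]), 'torque': array([ 0.0113351 , -0.02377384,  0.03815734]), 'grip_width': 0.08542353824670021}
```

View pics/top0.png

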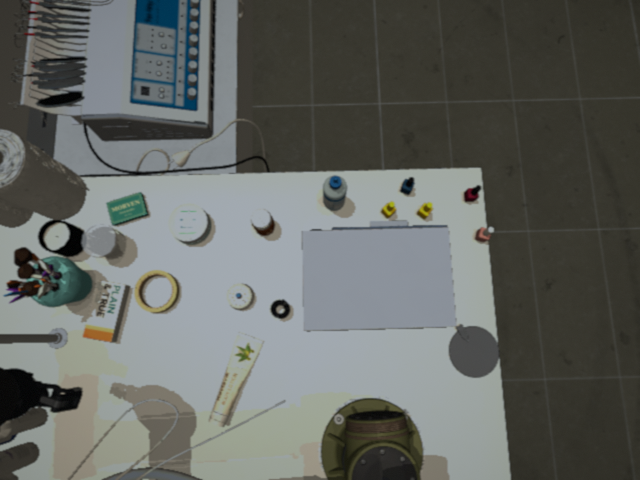

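View pics/scene0.png

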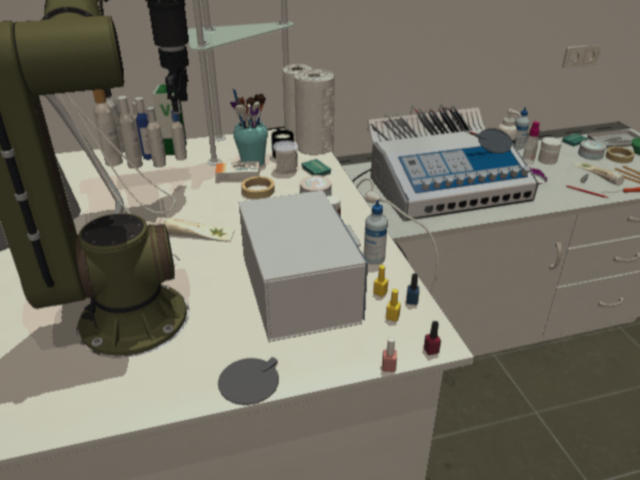

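Top view: pot (192,224), brown bottle (263,222), timer (240,296), black roll (281,310) and tape (157,291). Behind and to the right of the box: dark blue polish (407,186), yellow look-alikes (389,209) and (425,210), red (472,194), pink (482,235). Next I'll locate them in 3D.

```bash
cat > h.py <<'E'
from station import env
import cv2,numpy as np
def cloud(d,k):
    h,w=d.shape; f=h/2/np.tan(np.radians(k["fovy"])/2)
    u,v=np.meshgrid(np.arange(w),np.arange(h))
    P=np.stack([(u-k["cx"])/f*d,-(v-k["cy"])/f*d,-d,np.ones_like(d)],-1)
    W=P@np.linalg.inv(k["camera_from_world"]).T
    W[d<=0]=np.nan
    return W[...,:3]
def project(p,k):
    c=k["camera_from_world"]@np.append(p,1); f=240/np.tan(np.radians(k["fovy"])/2)
    return np.array([k["cx"]+f*c[0]/-c[2],k["cy"]-f*c[1]/-c[2]])
E
python3 - <<'E'
from h import *
for c in("top","scene"):
    z=np.load(f"{c}0.npz"); k=env.calibration(c); W=cloud(z["d"],k); np.save(c+"W.npy",W)
    env.camera(c)
    print(c,"desk z", np.nanmedian(W[380:400,180:200] if c=="top" else W[350:360,190:215],axis=(0,1)), "box top",np.nanmedian(W[260:300,330:430] if c=="top" else W[230:250,280:320],axis=(0,1)))
    for l in("timer_mid","red_polish_mid","blue_polish_mid","pink_polish_mid","cream_pot","brown_bottle","strap_roll","tape_roll"):
        for r in env.masks_of(l,c):
            m=r["mask"]; q=W[m]; q=q[~np.isnan(q[:,0])]
            if len(q)<3: print(l,"few");continue
            zt=np.percentile(q[:,2],95); t=q[q[:,2]>zt-.012]
            print(l,round(r["score"],2),np.round(r["box"]).astype(int).tolist(),"n",m.sum(),"ztop %.3f"%zt,"topmid",np.round((t.min(0)+t.max(0))/2,4)[:2],"mean",np.round(t.mean(0),4)[:2],"ext",np.round(np.ptp(t,axis=0),3)[:2],"rgb",z["p"][m].mean(0).astype(int))
p=np.load("top0.npz")["p"]
a=cv2.resize(p[165:255,370:500],None,fx=6,fy=6,interpolation=cv2.INTER_CUBIC)
cv2.imwrite("pics/crop_pol.png",a[:,:,::-1])
p=np.load("scene0.npz")["p"]
a=cv2.resize(p[255:385,360:460],None,fx=4,fy=4,interpolation=cv2.INTER_CUBIC)
cv2.imwrite("pics/crop_pol_s.png",a[:,:,::-1])
E
```

```text
top desk z [ 0.13872158  0.40161492 -0.00042954] box top [ 0.35597429 -0.01527395  0.17016382]
timer_mid 0.63 [227, 283, 254, 312] n 599 ztop 0.038 topmid [0.3425 0.2876] mean [0.3425 0.2866] ext [0.055 0.056] rgb [142 147 144]
timer_mid 0.51 [466, 185, 480, 203] n 178 ztop 0.074 topmid [ 0.5693 -0.2598] mean [ 0.5689 -0.2595] ext [0.009 0.01 ] rgb [51 21 26]
red_polish_mid 0.53 [466, 182, 480, 203] n 187 ztop 0.074 topmid [ 0.5701 -0.2606] mean [ 0.5696 -0.2604] ext [0.011 0.012] rgb [52 24 29]
blue_polish_mid 0.61 [416, 201, 430, 217] n 171 ztop 0.075 topmid [ 0.5336 -0.1475] mean [ 0.5326 -0.1476] ext [0.013 0.013] rgb [122 113  31]
blue_polish_mid 0.48 [384, 200, 397, 221] n 186 ztop 0.075 topmid [ 0.5377 -0.0628] mean [ 0.5368 -0.0628] ext [0.014 0.012] rgb [123 115  40]
blue_polish_mid 0.46 [401, 180, 416, 193] n 182 ztop 0.076 topmid [ 0.5947 -0.1097] mean [ 0.5929 -0.1095] ext [0.013 0.011] rgb [34 43 48]
pink_polish_mid 0.54 [478, 224, 494, 243] n 228 ztop 0.075 topmid [ 0.4722 -0.2806] mean [ 0.472  -0.2801] ext [0.013 0.013] rgb [103  83  76]
pink_polish_mid 0.23 [400, 175
[... 1279 characters left out ...]
0.017] rgb [135 116  55]
pink_polish_mid 0.83 [384, 336, 397, 373] n 376 ztop 0.074 topmid [ 0.4708 -0.2844] mean [ 0.4702 -0.285 ] ext [0.013 0.013] rgb [124  97  87]
cream_pot 0.8 [299, 174, 330, 192] n 455 ztop 0.047 topmid [0.5127 0.4032] mean [0.513  0.3994] ext [0.089 0.092] rgb [169 165 154]
brown_bottle 0.5 [326, 195, 342, 213] n 152 ztop 0.088 topmid [0.4932 0.1636] mean [0.512  0.2205] ext [0.073 0.185] rgb [158 156 144]
strap_roll 0.4 [329, 195, 345, 213] n 168 ztop 0.168 topmid [0.4607 0.0607] mean [0.4615 0.0609] ext [0.008 0.071] rgb [153 152 141]
tape_roll 0.62 [242, 180, 275, 200] n 599 ztop 0.027 topmid [0.3588 0.4766] mean [0.3577 0.4731] ext [0.096 0.103] rgb [121 105  78]
```

View pics/crop_pol.png

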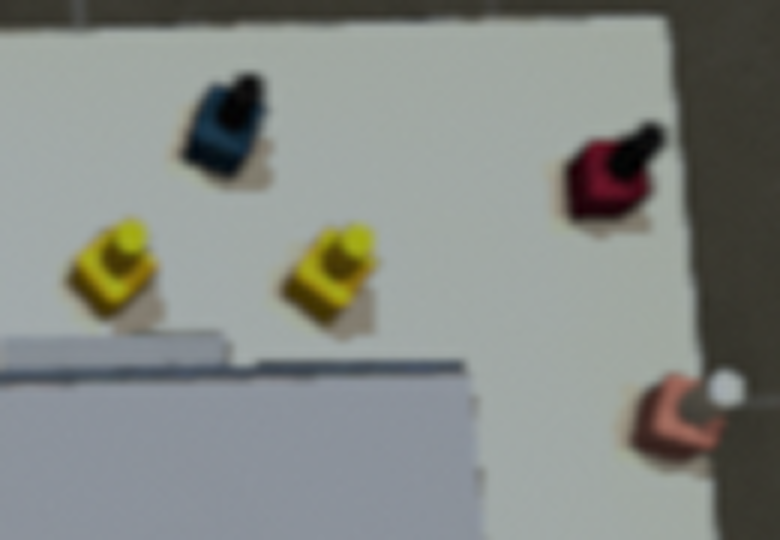

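View pics/crop_pol_s.png

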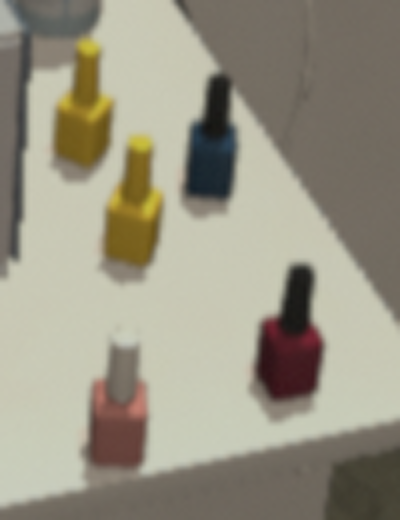

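The blue polish is the one with navy glass and a black cap: top (407,186), scene (410,290). The two at top (389,209) and (425,210) are yellow look-alikes with yellow caps, and the crop confirms that. Before moving I'll fit silhouettes to get yaw and more exact positions.

```bash
cat >> h.py <<'E'
from scipy.optimize import minimize
def ring(r,z,n=24):
    a=np.linspace(0,2*np.pi,n,endpoint=False); return np.c_[r*np.cos(a),r*np.sin(a),np.full(n,z)]
def square(h,z): return np.array([[h,h,z],[h,-h,z],[-h,-h,z],[-h,h,z]],float)
POL=[np.r_[square(.013,0),square(.013,.038)],np.r_[ring(.008,.036),ring(.008,.076)]]
POT=[np.r_[ring(.0455,0),ring(.0455,.044)]]
BOT=[np.r_[ring(.024,0),ring(.024,.06)],np.r_[ring(.022,.06),ring(.022,.084)]]
TIM=[np.r_[ring(.031,0),ring(.031,.022)],np.r_[ring(.029,.022),ring(.029,.034)],np.r_[ring(.0065,.034),ring(.0065,.044)]]
def render(parts,x,y,yaw,k,box,s=8,z0=0):
    im=np.zeros(((box[3]-box[1])*s,(box[2]-box[0])*s),np.uint8)
    c,n=np.cos(yaw),np.sin(yaw)
    for P in parts:
        q=np.c_[c*P[:,0]-n*P[:,1]+x,n*P[:,0]+c*P[:,1]+y,P[:,2]+z0]
        uv=np.array([project(p,k) for p in q]); uv=(uv+.5-[box[0],box[1]])*s-.5
        cv2.fillConvexPoly(im,cv2.convexHull(np.round(uv*16).astype(np.int32)),255,shift=4)
    return cv2.resize(im,None,fx=1/s,fy=1/s,interpolation=cv2.INTER_AREA)/255.
def fit(parts,obs,x,y,yaws=(0,),z0=0):
    """obs: list of (mask,k)"""
    D=[]
    for m,k in obs:
        v,u=np.where(m); b=[u.min()-8,v.min()-8,u.max()+9,v.max()+9]; D.append((m[b[1]:b[3],b[0]:b[2]].astype(float),k,b))
    def cost(p,yaw): return sum(np.abs(render(parts,p[0],p[1],yaw,k,b,z0=z0)-m).sum()/m.sum() for m,k,b in D)
    best=[]
    for w in yaws:
        r=minimize(cost,[x,y],args=(w,),method="Nelder-Mead",options=dict(initial_simplex=[[x,y],[x+.004,y],[x,y+.004]],xatol=2e-4,fatol=1e-3,maxiter=40))
        best.append((r.fun,w,*r.x))
    return sorted(best)
E
python3 - <<'E'
from h import *
kt,ks=env.calibration("top"),env.calibration("scene")
M={}
for c in("top","scene"):
    env.camera(c)
    for l in("timer_mid","red_polish_mid","blue_polish_mid","pink_polish_mid","cream_pot","brown_bottle"):
        M[l,c]=env.masks_of(l,c)
def pick(l,c,xy,z):
    k=kt if c=="top" else ks; uv=project([*xy,z],k)
    g=[r["mask"] for r in M[l,c] if np.hypot(*(np.array([(r["box"][0]+r["box"][2])/2,(r["box"][1]+r["box"][3])/2])-uv))<10]
    return [(g[0],k)] if g else []
yaws=np.radians(np.arange(0,90,10))
for l,parts,xy,z,yw in(("red_polish_mid",POL,(.569,-.261),.038,yaws),("blue_polish_mid",POL,(.593,-.111),.038,yaws),("pink_polish_mid",POL,(.471,-.281),.038,yaws),("cream_pot",POT,(.514,.404),.03,[0]),("brown_bottle",BOT,(.509,.231),.06,[0]),("timer_mid",TIM,(.3425,.287),.02,[0])):
    for cs in(("top",),("scene",),("top","scene")):
        if l in("cream_pot","brown_bottle","timer_mid") and cs!=("top",): continue
        o=sum([pick(l,c,xy,z) for c in cs],[])
        if o: print(l,cs,[(round(a,3),round(np.degrees(w)),round(x,4),round(y,4)) for a,w,x,y in fit(parts,o,*xy,yw)[:4]])
E
```

```text
red_polish_mid ('top',) [(np.float64(0.139), 0, np.float64(0.5723), np.float64(-0.2633)), (np.float64(0.141), 80, np.float64(0.5718), np.float64(-0.2634)), (np.float64(0.148), 10, np.float64(0.5716), np.float64(-0.2634)), (np.float64(0.148), 70, np.float64(0.5714), np.float64(-0.2631))]
red_polish_mid ('scene',) [(np.float64(0.199), 70, np.float64(0.5709), np.float64(-0.2621)), (np.float64(0.204), 80, np.float64(0.5706), np.float64(-0.2621)), (np.float64(0.214), 40, np.float64(0.5701), np.float64(-0.2628)), (np.float64(0.219), 50, np.float64(0.5699), np.float64(-0.2634))]
red_polish_mid ('top', 'scene') [(np.float64(0.351), 70, np.float64(0.5708), np.float64(-0.2625)), (np.float64(0.358), 80, np.float64(0.571), np.float64(-0.2625)), (np.float64(0.397), 0, np.float64(0.5713), np.float64(-0.2629)), (np.float64(0.414), 10, np.float64(0.5712), np.float64(-0.2629))]
blue_polish_mid ('top',) [(np.float64(0.23), 60, np.float64(0.5942), np.float64(-0.1105)), (np.float64(0.254), 70, np.float64(0.5943), np.float64(-0.1113)), (np.float64(0.258), 50, np.float64(0.5945), np.float64(-0.1112)), (np
[... 1079 characters left out ...]
float64(-0.2798)), (np.float64(0.253), 80, np.float64(0.4731), np.float64(-0.2787)), (np.float64(0.262), 50, np.float64(0.473), np.float64(-0.2802))]
pink_polish_mid ('top', 'scene') [(np.float64(0.372), 70, np.float64(0.4724), np.float64(-0.2806)), (np.float64(0.373), 60, np.float64(0.4728), np.float64(-0.2806)), (np.float64(0.424), 80, np.float64(0.4729), np.float64(-0.2808)), (np.float64(0.445), 50, np.float64(0.4728), np.float64(-0.2802))]
cream_pot ('top',) [(np.float64(0.034), 0, np.float64(0.5148), np.float64(0.4046))]
brown_bottle ('top',) [(np.float64(0.048), 0, np.float64(0.512), np.float64(0.2324))]
timer_mid ('top',) [(np.float64(0.07), 0, np.float64(0.3433), np.float64(0.2866))]
```

```bash
cat >> h.py <<'E'
def rot(yawdeg): return [np.pi,0,np.radians(yawdeg)]
def st(tag=""):
    s=env.get_state(); print(tag,"t %.1f"%s["time_s"],"p",np.round(s["ee_pos"],4),"w %.4f"%s["grip_width"],"F",np.round(s["wrist_force"],1)); return s
E
python3 - <<'E'
from h import *
R=rot(-90)
for p,r in(([.473,-.2808,.06],rot(-112)),([.571,-.2628,.3],rot(-15)),([.594,-.111,.06],rot(-30)),([.515,.405,.064],R),([.515,.405,.3],R),([.513,.318,.3],R)): print(np.round(env.ik(p,r),2))
env.goto([.343,.2868,.10],R); st()
env.movel([.343,.2868,.018],speed=.12); st("down")
env.command_gripper(.05,effort=30); st("closed")
env.movel([.343,.2868,.12],speed=.15); st("up")
p,d=env.camera("top"); cv2.imwrite("pics/t1.png",cv2.resize(p[150:350,130:330],None,fx=3,fy=3)[:,:,::-1])
E
```

```text
[-0.17 -0.06 -0.29  0.   -1.34 -0.21]
[-0.11  0.15  0.36  0.   -1.78  1.42]
[ 0.15  0.09 -0.15  0.   -1.34  0.9 ]
[ 0.97  0.22  0.    0.   -1.36 -0.97]
[ 0.97  0.22  0.44  0.   -1.79 -0.97]
[ 0.89  0.08  0.28  0.   -1.78 -0.89]
 t 3.6 p [0.3431 0.2876 0.1006] w 0.0853 F [-0.9  0.5 -0.7]
down t 4.5 p [0.3433 0.2873 0.0188] w 0.0856 F [-0.2 -0.3  0.2]
closed t 4.9 p [0.3431 0.2868 0.0182] w 0.0498 F [-1.1 -0.1 -0.1]
up t 5.7 p [0.3426 0.2864 0.1188] w 0.0499 F [-0.7 -0.4 -0.4]
```

View pics/t1.png

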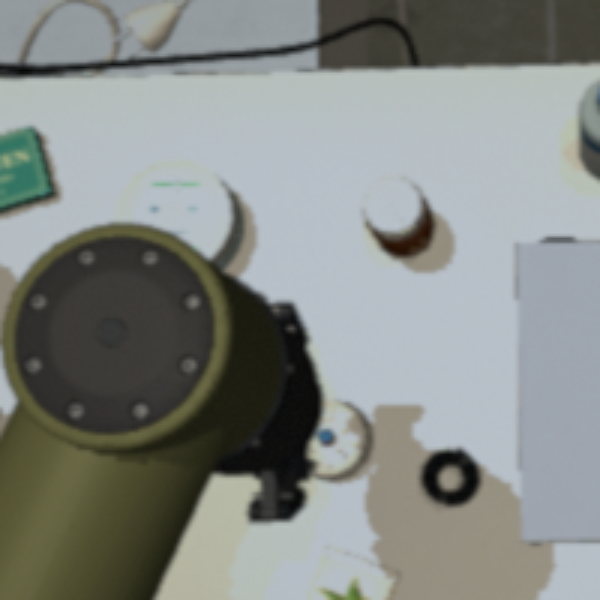

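The grip read 50 mm, less than the 58 mm dial, so it looks like a miss. I'll look before going on.

```bash
python3 - <<'E'
from h import *
k=env.calibration("top")
p,d=env.camera("top"); W=cloud(d,k)
print(np.round(W[296,228:256:2],3))
print(np.round(W[284:312:2,240],3))
p2,d2=env.camera("scene"); cv2.imwrite("pics/s1.png",cv2.resize(p2[60:260,120:390],None,fx=2.9,fy=2.9)[:,:,::-1])
for r in env.masks_of("timer_mid","top"): print(r["box"],r["score"])
E
```

```text
[[0.315 0.251 0.348]
 [0.316 0.25  0.335]
 [0.321 0.256 0.285]
 [0.322 0.256 0.269]
 [0.341 0.292 0.045]
 [0.341 0.287 0.046]
 [0.341 0.283 0.045]
 [0.342 0.28  0.033]
 [0.342 0.276 0.032]
 [0.342 0.271 0.034]
 [0.342 0.267 0.03 ]
 [0.342 0.263 0.029]
 [0.342 0.259 0.025]
 [0.343 0.257 0.007]]
[[ 0.37   0.286  0.029]
 [ 0.365  0.285  0.032]
 [ 0.36   0.285  0.031]
 [ 0.356  0.285  0.031]
 [ 0.351  0.285  0.032]
 [ 0.346  0.283  0.042]
 [ 0.341  0.283  0.045]
 [ 0.337  0.285  0.034]
 [ 0.333  0.285  0.033]
 [ 0.328  0.284  0.035]
 [ 0.324  0.285  0.033]
 [ 0.32   0.285  0.034]
 [ 0.315  0.285  0.032]
 [ 0.313  0.29  -0.   ]]
[230.4, 283.3, 254.0, 313.8] 0.63
```

View pics/s1.png

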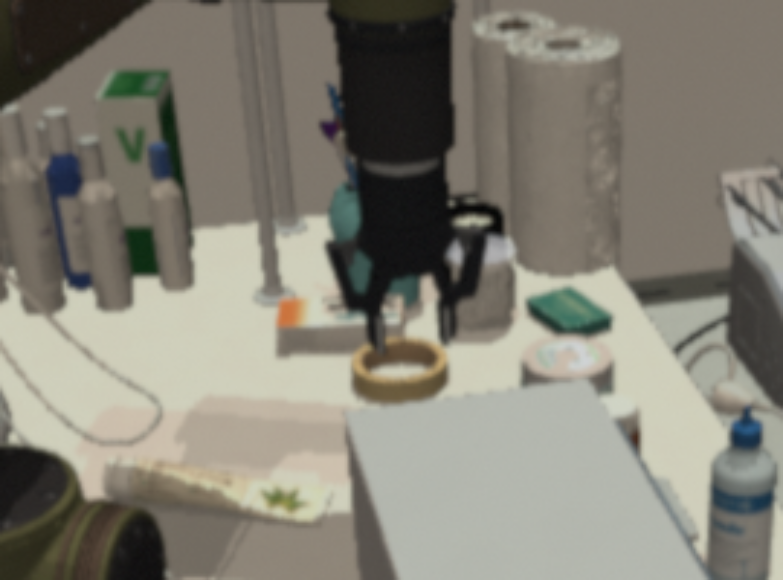

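```bash
python3 - <<'E'
from h import *
k=env.calibration("scene")
s=st()
for w in (None,.085):
    if w: env.command_gripper(w); s=st()
    p,d=env.camera("scene"); W=cloud(d,k)
    m=(np.abs(W[...,0]-.343)<.075)&(np.abs(W[...,1]-.287)<.04)&(W[...,2]>.06)&(W[...,2]<.3)
    Q=W[m]
    print("tip zmin",Q[:,2].min())
    for a in np.arange(.08,.20,.012):
        t=Q[(Q[:,2]>=a)&(Q[:,2]<a+.012)]
        if len(t): print("z%.3f"%a,len(t),"left",np.round([t[t[:,0]<.343][:,0].min(initial=9),t[t[:,0]<.343][:,0].max(initial=-9)],3),"right",np.round([t[t[:,0]>=.343][:,0].min(initial=9),t[t[:,0]>=.343][:,0].max(initial=-9)],3),"y",np.round([t[:,1].min(),t[:,1].max()],3))
E
```

```text
t 5.9 p [0.3428 0.2864 0.119 ] w 0.0499 F [ 0.4 -0.4 -0.5]
tip zmin 0.13732144142006375
z0.128 1 left [ 9. -9.] right [0.373 0.373] y [0.285 0.285]
z0.140 29 left [0.305 0.316] right [0.366 0.377] y [0.273 0.291]
z0.152 59 left [0.302 0.316] right [0.366 0.381] y [0.268 0.293]
z0.164 53 left [0.304 0.317] right [0.366 0.379] y [0.268 0.292]
z0.176 59 left [0.291 0.315] right [0.367 0.396] y [0.27  0.296]
z0.188 146 left [0.284 0.319] right [0.366 0.4  ] y [0.268 0.3  ]
 t 6.4 p [0.343  0.2868 0.12  ] w 0.0851 F [-0.6  0.2 -0. ]
tip zmin 0.1508451430951553
z0.140 1 left [0.294 0.294] right [ 9. -9.] y [0.281 0.281]
z0.152 40 left [0.286 0.299] right [0.385 0.398] y [0.272 0.292]
z0.164 51 left [0.286 0.3  ] right [0.385 0.397] y [0.272 0.302]
z0.176 58 left [0.286 0.299] right [0.384 0.397] y [0.27 0.3 ]
z0.188 67 left [0.272 0.301] right [0.384 0.411] y [0.27  0.292]
```

At a reported TCP z of 0.119 the fingertips show at z of about 0.139. They stand about 33 mm higher than the stated tool length implies, which explains the miss, since they closed above the dial. I'll check whether the offset is constant at a lower height and elsewhere.

```bash
cat >> h.py <<'E'
def tips(cam="scene",r=.09,band=(.0,.25),note=""):
    s=env.get_state(); e=s["ee_pos"]; k=env.calibration(cam)
    p,d=env.camera(cam); W=cloud(d,k)
    yaw=s["eef_rot"][2]; j=np.array([-np.sin(yaw),np.cos(yaw)]); n=np.array([np.cos(yaw),np.sin(yaw)])
    D=W[...,:2]-e[:2]; a=D@j; b=D@n
    m=(np.abs(a)<.075)&(np.abs(b)<.03)&(W[...,2]>e[2]+band[0])&(W[...,2]<e[2]+band[1])&(W[...,2]>.055)
    for nm,mm in(("-",m&(a<0)),("+",m&(a>=0))):
        Q=W[mm]
        if len(Q)==0: print(nm,"none");continue
        z=np.sort(Q[:,2]); zl=z[min(4,len(z)-1)]; t=mm&(W[...,2]<zl+.025)
        print(note,nm,"n",len(Q),"tip z %.4f rel %.4f"%(zl,zl-e[2]),"jaw",np.round([a[t].min(),a[t].max()],3),"perp",np.round([b[t].min(),b[t].max()],3),"w %.3f"%s["grip_width"])
E
python3 - <<'E'
from h import *
tips()
env.movel([.343,.2868,.05],speed=.15); tips(note="low")
env.movel([.343,.2868,.20],speed=.25); tips(note="high"); st()
E
```

```text
- n 1020 tip z 0.1567 rel 0.0367 jaw [-0.057 -0.043] perp [-0.003  0.015] w 0.085
 + n 771 tip z 0.1554 rel 0.0354 jaw [0.041 0.054] perp [-0.014  0.017] w 0.085
low - n 955 tip z 0.0936 rel 0.0427 jaw [-0.057 -0.043] perp [-0.009  0.017] w 0.085
low + n 702 tip z 0.0910 rel 0.0401 jaw [0.041 0.054] perp [-0.011  0.016] w 0.085
high - n 1134 tip z 0.2360 rel 0.0358 jaw [-0.057 -0.043] perp [-0.008  0.016] w 0.085
high + n 849 tip z 0.2339 rel 0.0337 jaw [0.041 0.055] perp [-0.009  0.014] w 0.085
 t 8.0 p [0.3427 0.2866 0.1993] w 0.0848 F [-0.2  0.4 -0.5]
```

```bash
python3 - <<'E'
from h import *
print(env.ik([.343,.2868,-.016],rot(-90)), env.ik([.594,-.111,.02],rot(-30)))
env.movel([.343,.2866,.01],speed=.25); st()
env.movel([.343,.2866,-.015],speed=.08); st("down")
env.command_gripper(.05,effort=30); s=st("closed")
if s["grip_width"]>.055:
    env.movel([.343,.2866,.13],speed=.15); st("up")
    p,d=env.camera("scene"); cv2.imwrite("pics/s2.png",cv2.resize(p[60:260,120:390],None,fx=2.9,fy=2.9)[:,:,::-1])
E
```

```text
[ 1.15143414 -0.29660687 -0.64383592  0.         -1.22356728 -1.15143414] [ 1.46463198e-01  1.14707147e-01 -1.91986122e-01  4.44089210e-16
 -1.26410306e+00  9.00734353e-01]
 t 8.9 p [0.3435 0.2871 0.0112] w 0.0851 F [0.  0.1 0.3]
down t 9.3 p [ 0.3431  0.2866 -0.0148] w 0.0846 F [ 1.1 -0.7  0.4]
closed t 9.7 p [ 0.3434  0.2871 -0.014 ] w 0.0606 F [-0.7 -0.1  4.5]
up t 10.8 p [0.3425 0.2861 0.1286] w 0.0612 F [ 0.6 -0.4 -1.9]
```

View pics/s2.png

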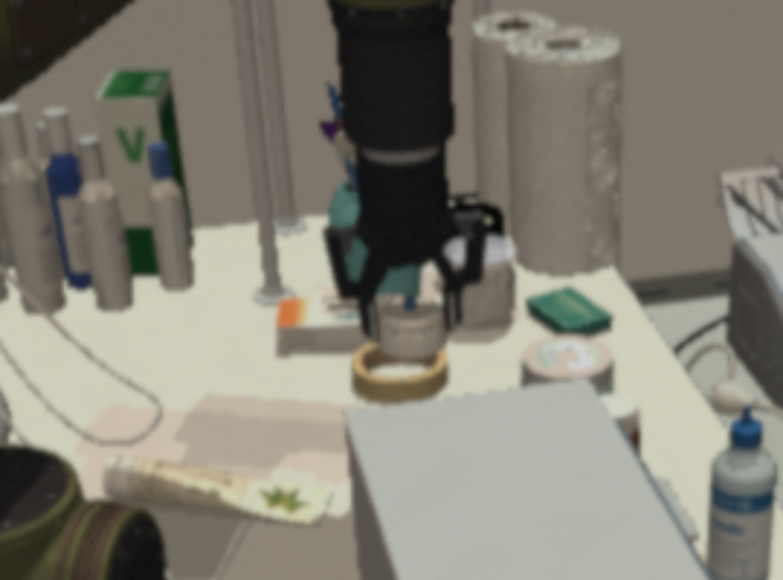

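```bash
python3 - <<'E'
from h import *
X,Y=.5147,.4045
env.movel([X,Y,.12],speed=.2); f0=st("over")["wrist_force"][2]
env.movel([X,Y,.038],speed=.15); st()
z=.034
while z>.022:
    env.movel([X,Y,z],speed=.04); f=st()["wrist_force"][2]
    if f-f0>4: break
    z-=.002
env.command_gripper(.085); st("rel")
env.movel([X,Y,.13],speed=.2); st()
env.movel([.40,.20,.27],speed=.3); st()
p,d=env.camera("top"); np.savez("top2.npz",p=p,d=d); k=env.calibration("top"); W=cloud(d,k)
cv2.imwrite("pics/t3.png",cv2.resize(p[150:350,130:330],None,fx=3,fy=3)[:,:,::-1])
for l,P,xy,z0 in(("cream_pot",POT,(.514,.404),0),("brown_bottle",BOT,(.511,.232),0),("timer_mid",TIM,(.515,.405),.044)):
    for r in env.masks_of(l,"top")[:2]:
        print(l,r["score"],np.round(r["box"]),np.round(fit(P,[(r["mask"],k)],*xy,z0=z0)[0],4))
c=W[195:255,160:220].reshape(-1,3)
dial=c[(c[:,2]>.072)&(c[:,2]<.084)];kn=c[c[:,2]>.085]; lid=c[(c[:,2]>.04)&(c[:,2]<.055)]
for t in(dial,kn,lid):
    if len(t): print(len(t),np.round((t.min(0)+t.max(0))/2,4),np.round(np.ptp(t,axis=0),4),np.round(t.mean(0),4))
E
```

```text
over t 12.1 p [0.5143 0.4042 0.1201] w 0.0607 F [ 0.4  0.8 -0.3]
 t 12.8 p [0.5152 0.4049 0.0395] w 0.0606 F [-0.5  0.4 -0.3]
 t 13.0 p [0.5148 0.4047 0.0346] w 0.0606 F [ 0.   1.  -0.8]
 t 13.3 p [0.5147 0.4045 0.032 ] w 0.0604 F [-0.5  1.  -0.6]
 t 13.5 p [0.5146 0.4045 0.0298] w 0.0603 F [-0.  -0.3 -0. ]
 t 13.8 p [0.5148 0.4045 0.0297] w 0.0608 F [-4.5 -1.8  5.9]
rel t 14.1 p [0.5147 0.4044 0.0277] w 0.0852 F [-0.8 -0.2 -0.5]
 t 14.8 p [0.5145 0.4045 0.1298] w 0.0849 F [-0.7 -0.3 -0.6]
 t 15.8 p [0.3999 0.2005 0.2682] w 0.0850 F [ 0.6 -0.1 -0.6]
3566 [0.3594 0.2276 0.6738] [0.0636 0.0683 0.0483] [0.3547 0.2245 0.6796]
```

View pics/t3.png

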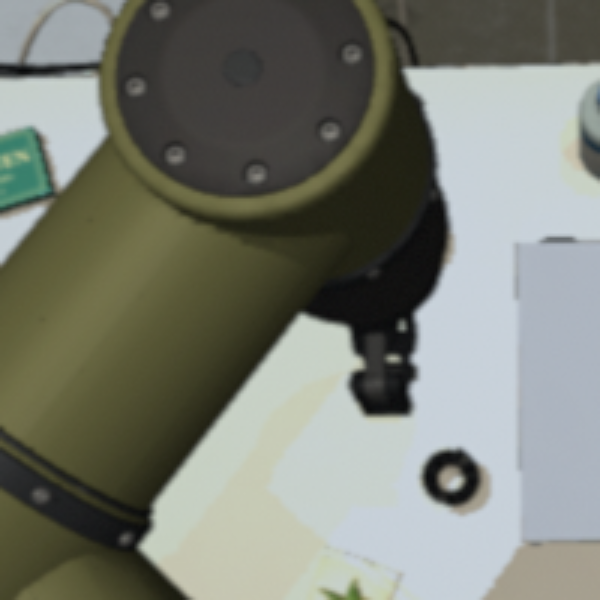

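```bash
cat >> h.py <<'E'
def look(tag):
    p,d=env.camera("top"); np.savez(f"{tag}.npz",p=p,d=d); k=env.calibration("top"); W=cloud(d,k)
    cv2.imwrite(f"pics/{tag}.png",cv2.resize(p[150:350,130:330],None,fx=3,fy=3)[:,:,::-1])
    return p,W,k
E
python3 - <<'E'
from h import *
X,Y=.4728,-.2808
env.command_gripper(.05)
env.goto([X,Y,.20],rot(-112)); st("over")
p,W,k=look("t4"); tips()
for l,P,xy,z0 in(("cream_pot",POT,(.514,.404),0),("brown_bottle",BOT,(.511,.232),0),("timer_mid",TIM,(.515,.405),.044)):
    for r in env.masks_of(l,"top")[:2]:
        print(l,r["score"],np.round(r["box"]),np.round(fit(P,[(r["mask"],k)],*xy,z0=z0)[0],4))
c=W[195:255,160:220].reshape(-1,3)
dial=c[(c[:,2]>.072)&(c[:,2]<.084)];kn=c[c[:,2]>.085]; lid=c[(c[:,2]>.04)&(c[:,2]<.055)]
for t in(dial,kn,lid):
    if len(t): print(len(t),np.round((t.min(0)+t.max(0))/2,4),np.round(np.ptp(t,axis=0),4),np.round(t.mean(0),4))
p,d=env.camera("scene"); cv2.imwrite("pics/s4.png",cv2.resize(p[180:400,300:480],None,fx=2.7,fy=2.7)[:,:,::-1])
E
```

```text
over t 18.3 p [ 0.4732 -0.2801  0.2003] w 0.0500 F [ 0.7  0.6 -0.1]
 - n 1803 tip z 0.2267 rel 0.0264 jaw [-0.039 -0.026] perp [0.    0.014] w 0.050
 + n 1692 tip z 0.2274 rel 0.0271 jaw [0.024 0.038] perp [-0.01   0.014] w 0.050
cream_pot 0.72 [171. 201. 210. 244.] [1.018  0.     0.5144 0.4043]
brown_bottle 0.72 [250. 211. 275. 238.] [0.1142 0.     0.5089 0.2319]
timer_mid 0.77 [172. 207. 202. 239.] [0.0528 0.     0.5148 0.4056]
468 [0.5144 0.4052 0.0781] [0.056  0.0551 0.0117] [0.5138 0.4042 0.077 ]
12 [0.5135 0.4037 0.0875] [0.0093 0.0077 0.0044] [0.5142 0.4041 0.0869]
558 [0.514  0.4043 0.0474] [0.0882 0.0899 0.0147] [0.5083 0.3976 0.0443]
```

View pics/t4.png

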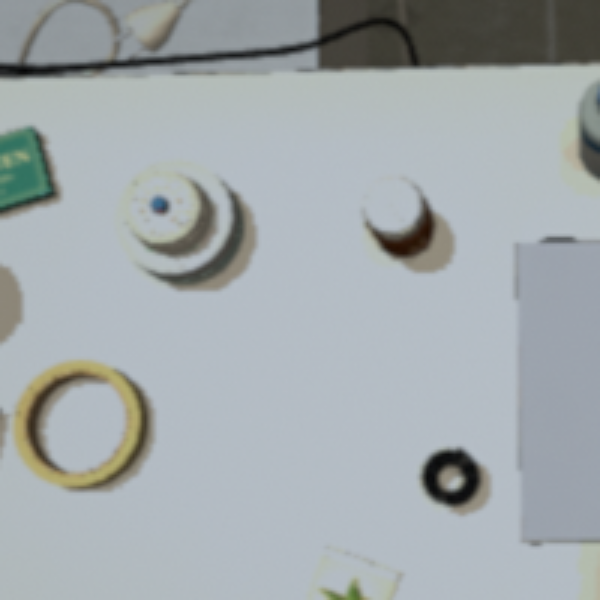

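View pics/s4.png

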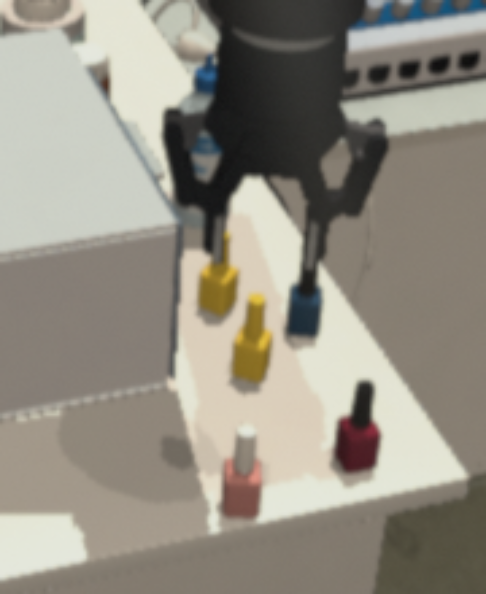

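Timer stands on the lid within about 1 mm of centre. Now the pink one: top (482,235), pink glass and white cap, the only one like it.

```bash
python3 - <<'E'
from h import *
X,Y=.4728,-.2808
env.movel([X,Y,.10],speed=.25)
env.movel([X,Y,.027],speed=.12); st("down")
env.command_gripper(.005,effort=30); s=st("closed")
if s["grip_width"]>.012:
    env.movel([X,Y,.24],speed=.25); st("up")
    p,d=env.camera("scene"); cv2.imwrite("pics/s5.png",cv2.resize(p[120:400,300:480],None,fx=2.1,fy=2.1)[:,:,::-1])
E
```

```text
down t 19.9 p [ 0.4735 -0.2812  0.0283] w 0.0503 F [ 0.3 -0.3  0.2]
closed t 20.3 p [ 0.4733 -0.281   0.0279] w 0.0145 F [0.2 0.9 4.1]
up t 21.3 p [ 0.4724 -0.2804  0.2379] w 0.0144 F [ 0.5 -0.2 -1.6]
```

View pics/s5.png

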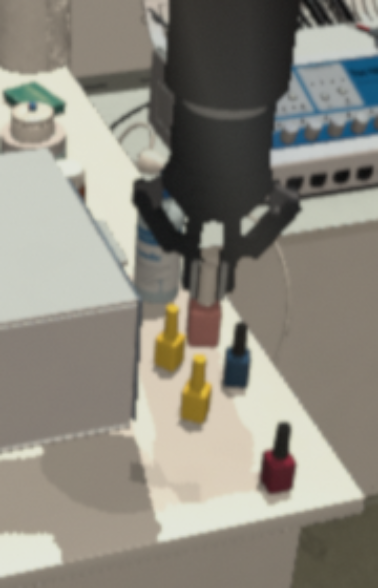

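```bash
python3 - <<'E'
from h import *
X,Y=.5125,.3183
env.goto([X,Y,.25],rot(-90)); st("over")
env.movel([X,Y,.045],speed=.25); f0=st()["wrist_force"][2]
z=.033
while z>.020:
    env.movel([X,Y,z],speed=.05); f=st()["wrist_force"][2]
    if f-f0>3.5: break
    z-=.002
env.command_gripper(.045); st("rel")
env.movel([X,Y,.20],speed=.25)
env.goto([.571,-.2628,.20],rot(-15)); st("over red")
p,W,k=look("t6")
for l,P,xy,yw in(("cream_pot",POT,(.514,.404),[0]),("brown_bottle",BOT,(.511,.232),[0]),("pink_polish_mid",POL,(X,Y),np.radians(np.arange(-40,50,10)))):
    for r in env.masks_of(l,"top")[:2]:
        print(l,r["score"],np.round(r["box"]))
        if l[0]=="p":
            for q in fit(P,[(r["mask"],k)],*xy,yw)[:3]: print(np.round(q,4))
def top(x,y,R,z0,z1):
    m=(np.hypot(W[...,0]-x,W[...,1]-y)<R)&(W[...,2]>z0)&(W[...,2]<z1); t=W[m]
    print(len(t),np.round((t.min(0)+t.max(0))/2,4),np.round(np.ptp(t,axis=0),4))
top(.514,.404,.05,.04,.055); top(.51,.232,.03,.08,.09);top(X,Y,.03,.07,.08);top(X,Y,.03,.012,.045)
E
```

```text
over t 23.5 p [0.5129 0.3175 0.2502] w 0.0148 F [-0.1  0.  -0.3]
 t 24.5 p [0.5135 0.3188 0.047 ] w 0.0148 F [-0.  0. -1.]
 t 24.9 p [0.5124 0.3182 0.0328] w 0.0144 F [ 0.  -0.1 -0.6]
 t 25.1 p [0.5125 0.3183 0.031 ] w 0.0146 F [-0.   0.4 -1. ]
 t 25.4 p [0.5124 0.3182 0.0288] w 0.0147 F [-0.4  0.4 -0.2]
 t 25.6 p [0.5129 0.3186 0.0279] w 0.0149 F [-0.8  0.1  3.8]
rel t 26.0 p [0.5124 0.3182 0.0267] w 0.0449 F [-0.9 -0.6 -0.2]
over red t 28.9 p [ 0.5712 -0.2622  0.1997] w 0.0450 F [-0.1  0.4 -0.7]
cream_pot 0.7 [171. 206. 212. 244.]
brown_bottle 0.69 [249. 209. 276. 235.]
pink_polish_mid 0.43 [223. 217. 235. 233.]
[0.1428 0.1745 0.5131 0.3174]
[0.1509 0.     0.513  0.3176]
[0.1705 0.3491 0.5129 0.3173]
558 [0.514  0.4038 0.0473] [0.088  0.0909 0.0145]
298 [0.5093 0.2323 0.0848] [0.0443 0.0423 0.0096]
29 [0.512  0.3165 0.0747] [0.0128 0.0126 0.0077]
108 [0.5122 0.316  0.0282] [0.0277 0.025  0.0318]
```

View pics/t6.png

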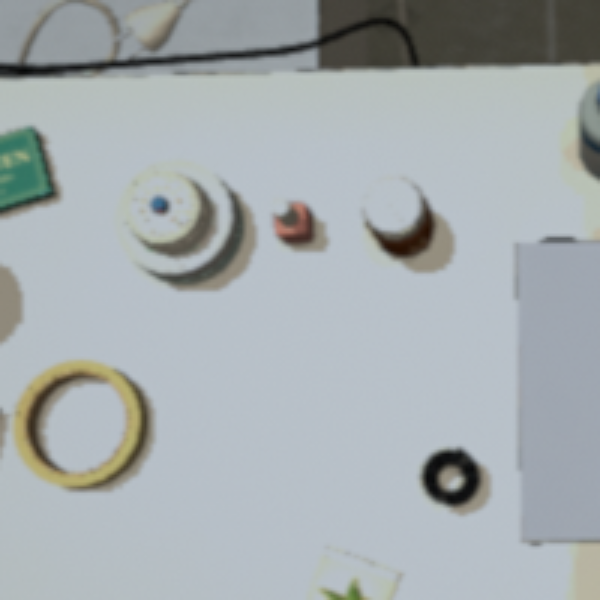

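Pink stands at about (0.512, 0.317), nearly square and midway. Red next: crimson glass at top (472,194), the only one of that colour.

```bash
cat > pp.py <<'E'
from h import *
def pickplace(pick,py,place,nexto,ny):
    X,Y=pick
    env.movel([X,Y,.10],speed=.25)
    env.movel([X,Y,.027],speed=.12); st("down")
    env.command_gripper(.005,effort=30); s=st("closed")
    if s["grip_width"]<.012: print("MISSED"); return False
    env.movel([X,Y,.25],speed=.25); s=st("up")
    if s["grip_width"]<.012: print("LOST"); return False
    X,Y=place
    env.goto([X,Y,.25],rot(0)); st("over")
    env.movel([X,Y,.045],speed=.25); f0=st()["wrist_force"][2]
    z=.033
    while z>.020:
        env.movel([X,Y,z],speed=.05); f=st()["wrist_force"][2]
        if f-f0>3.5: break
        z-=.002
    env.command_gripper(.045); st("rel")
    env.movel([X,Y,.20],speed=.25)
    env.goto([*nexto,.22],rot(ny)); st("next")
    return True
E
python3 - <<'E'
from pp import *
print(pickplace((.571,-.2628),-15,(.4565,.3175),(.5938,-.1108),-30))
p,W,k=look("t7")
def top(n,x,y,R,z0,z1):
    m=(np.hypot(W[...,0]-x,W[...,1]-y)<R)&(W[...,2]>z0)&(W[...,2]<z1); t=W[m]
    if len(t): print(n,len(t),np.round((t.min(0)+t.max(0))/2,4),np.round(np.ptp(t,axis=0),4))
top("pot",.514,.404,.05,.04,.055); top("bot",.51,.232,.03,.08,.09);top("pink",.512,.317,.025,.07,.08);top("red",.4565,.3175,.025,.07,.08);top("red",.4565,.3175,.025,.012,.045)
for r in env.masks_of("red_polish_mid","top"):
    print(r["score"],r["box"])
    for q in fit(POL,[(r["mask"],k)],.4565,.3175,np.radians(np.arange(-40,50,10)))[:3]: print(np.round(q,4))
p,d=env.camera("scene"); cv2.imwrite("pics/s7.png",cv2.resize(p[100:400,280:480],None,fx=2,fy=2)[:,:,::-1])
E
```

```text
down t 30.4 p [ 0.5717 -0.2631  0.0283] w 0.0448 F [ 0.3 -0.5  0.8]
closed t 30.8 p [ 0.5716 -0.263   0.0282] w 0.0147 F [0.4 1.3 3.6]
up t 31.9 p [ 0.5706 -0.2624  0.2478] w 0.0146 F [-0.1  0.3 -1.4]
over t 34.0 p [0.457  0.3169 0.25  ] w 0.0148 F [-0.9  0.6  0.1]
 t 35.0 p [0.4575 0.318  0.0468] w 0.0147 F [ 1.  -0.7  0.4]
 t 35.3 p [0.4564 0.3174 0.0328] w 0.0141 F [ 0.7  0.5 -0.1]
 t 35.6 p [0.4565 0.3175 0.031 ] w 0.0149 F [ 1.1  0.1 -0.6]
 t 35.8 p [0.4564 0.3174 0.0289] w 0.0144 F [-0.2  0.3 -0.7]
 t 36.1 p [0.4571 0.3178 0.0281] w 0.0150 F [-0.2 -1.5  5.4]
rel t 36.5 p [0.4564 0.3174 0.0266] w 0.0449 F [ 0.4  0.5 -0.1]
next t 39.0 p [ 0.5939 -0.1098  0.2198] w 0.0449 F [0.  0.6 0.6]
True
pot 552 [0.5142 0.4048 0.0475] [0.0888 0.089  0.015 ]
bot 299 [0.5094 0.2324 0.0851] [0.0436 0.0427 0.0097]
pink 29 [0.5121 0.3164 0.0739] [0.0131 0.0119 0.0068]
red 30 [0.456  0.3167 0.0745] [0.0113 0.0129 0.0077]
red 108 [0.4552 0.3171 0.0285] [0.0276 0.0287 0.0301]
0.56 [222.3, 236.4, 231.9, 255.0]
[0.1567 0.3491 0.4567 0.3183]
[0.1663 0.1745 0.4568 0.3181]
[0.1716 0.     0.4566 0.3175]
```

View pics/t7.png

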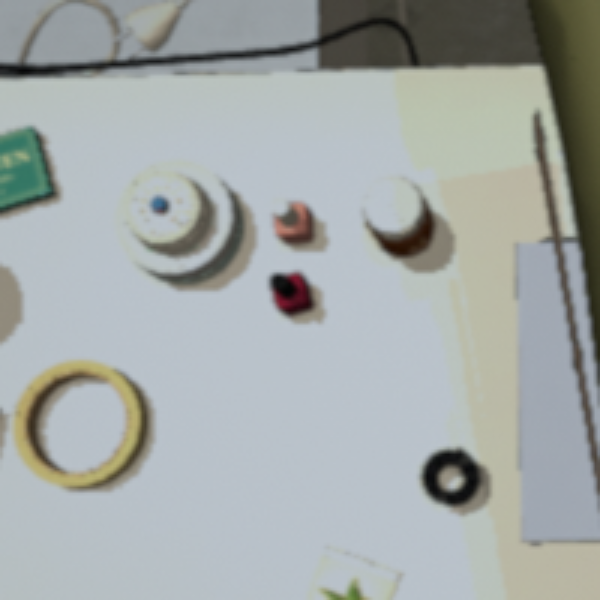

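View pics/s7.png

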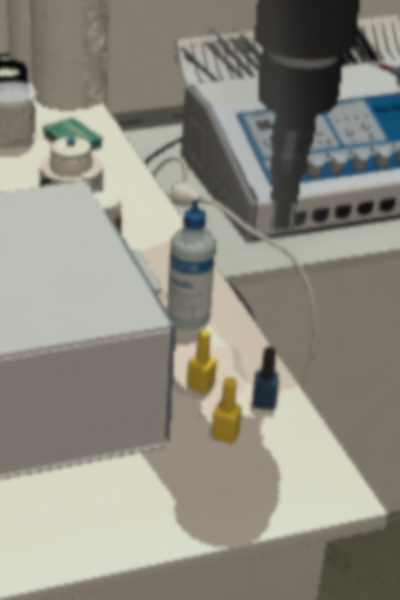

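Red is in place, 56 mm in front of pink. Blue now: navy glass and black cap at scene crop (265,380), apart from the two yellows.

```bash
python3 - <<'E'
from pp import *
print(pickplace((.5938,-.1108),-30,(.4432,.2325),(.48,-.25),-30))
p,W,k=look("t8")
def top(n,x,y,R,z0,z1):
    m=(np.hypot(W[...,0]-x,W[...,1]-y)<R)&(W[...,2]>z0)&(W[...,2]<z1); t=W[m]
    if len(t): print(n,len(t),np.round((t.min(0)+t.max(0))/2,4),np.round(np.ptp(t,axis=0),4))
top("pot",.514,.404,.05,.04,.055); top("timer",.514,.404,.04,.072,.084);top("bot",.51,.232,.03,.08,.09);top("pink",.512,.317,.025,.07,.08);top("red",.4565,.3175,.025,.07,.08);top("blue",.4432,.2325,.025,.07,.08);top("blue",.4432,.2325,.025,.012,.045);top("strap",.311,.1935,.03,.03,.05);top("tape",.3595,.479,.06,.02,.03)
p,d=env.camera("scene"); cv2.imwrite("pics/s8.png",cv2.resize(p[100:400,200:480],None,fx=2,fy=2)[:,:,::-1])
E
```

```text
down t 40.5 p [ 0.5946 -0.1109  0.0283] w 0.0452 F [0.6 0.  1.2]
closed t 40.9 p [ 0.5944 -0.1108  0.0281] w 0.0143 F [-0.2  0.5  3.5]
up t 41.9 p [ 0.5933 -0.1105  0.2478] w 0.0146 F [-0.5  0.  -1.3]
over t 43.3 p [0.4436 0.2319 0.2499] w 0.0147 F [ 0.2 -0.2 -0.8]
 t 44.3 p [0.4442 0.2328 0.0467] w 0.0144 F [ 0.3 -0.8 -0.3]
 t 44.7 p [0.4431 0.2324 0.0328] w 0.0149 F [ 0.3  0.4 -0.4]
 t 44.9 p [0.4432 0.2325 0.031 ] w 0.0146 F [ 0.1  0.4 -0.2]
 t 45.2 p [0.4431 0.2324 0.0289] w 0.0143 F [-0.2  0.1 -0.2]
 t 45.4 p [0.4439 0.2327 0.0281] w 0.0145 F [-1.1 -0.3  4.5]
rel t 45.8 p [0.443  0.2324 0.0267] w 0.0451 F [ 0.7  0.3 -0.3]
next t 48.5 p [ 0.4803 -0.2493  0.2198] w 0.0453 F [-0.1  0.3 -0.2]
True
pot 561 [0.5141 0.4044 0.0475] [0.088  0.0904 0.015 ]
timer 468 [0.5142 0.4049 0.078 ] [0.056  0.0553 0.0118]
bot 292 [0.5099 0.2324 0.0847] [0.0424 0.043  0.0092]
pink 28 [0.5123 0.3169 0.0747] [0.0128 0.0113 0.009 ]
red 31 [0.4557 0.3167 0.0749] [0.0116 0.0126 0.0084]
blue 31 [0.4448 0.2324 0.0753] [0.0117 0.0131 0.0067]
blue 105 [0.4436 0.2315 0.0283] [0.0271 0.0255 0.0323]
strap 191 [0.3126 0.1946 0.0358] [0.04   0.041  0.0113]
tape 563 [0.3595 0.479  0.0248] [0.0962 0.0966 0.0093]
```

View pics/t8.png

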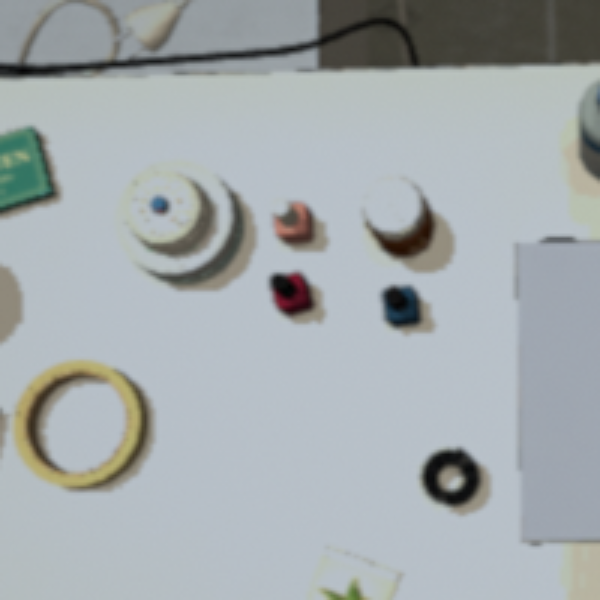

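View pics/s8.png

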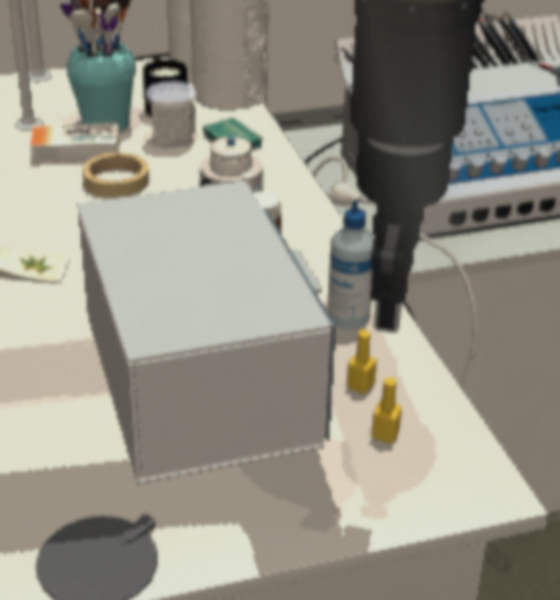

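Everything is in place and upright, the bystanders and yellow look-alikes haven't moved, and the robot is clear. I'm handing it in.

```bash
python3 - <<'E'
from h import *
print(env.finish_job()); 
E
```

```text
the job is handed in; nothing more can be done
None
```

The table is set out as asked, and I handed the job in at about 49 s of the 106 s. I placed the timer first, then pink, red and blue. The hand-in gave no verdict.

**Final check (top camera):**

| Item | Where it ended up |
|---|---|
| Timer | Within about 1 mm of the centre of the pot's lid |
| Pink | (0.512, 0.317); the midpoint between the pot and brown bottle centres is (0.512, 0.318) |
| Red | 56–57 mm in front of pink, a gap of about 30 mm, in line within 1 mm |
| Blue | 65–66 mm in front of the brown bottle, a gap of about 28–29 mm, in line within 1 mm |

All three polishes are upright. The pot, brown bottle, black roll and tape read within about 2 mm of where they started, which is within the camera's accuracy. The yellow look-alikes were not touched.

**What went wrong or disagreed:**
- **First grasp missed:** my first try at the timer closed above it. The camera showed the fingertips about 33 mm higher than the stated tool length implies, so I lowered every later grasp to match.
- **"Midway" for pink:** I took it as midway between the two centres, so the clear gap is smaller on the pot side.
- **Red's angle:** the silhouette fit suggests red may be turned by about 10–20°, which would make its gap to pink a few millimetres smaller.

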